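# Refit the guide rod of a syringe pump and hold it home

## Robot

A 6-joint arm with a two-finger parallel gripper is mounted at the origin on the work surface; the furniture and walls round the work are solid. World frame = base frame: x ahead of the robot, y to its left, z up, the work surface at z = 0. Lengths are in m, angles in degrees, forces in N, time in s.
With the tool pointing down it reaches from about 0.275 to 0.75 m from the base axis. Payload 10.2 kg.
Tool frame: the origin (TCP) lies where the fingers leave the gripper's body, on its centre line; the fingertips stand 73 mm ahead of it and the grasp point (between the pads) lies 54 mm ahead of it; z points along the fingers, y is the line along which they close (so a half turn about z gives the same grasp; the last joint's range is limited). The gripper opens to 85 mm and grips with 20 to 120 N. Pads are 22 mm wide; open, the fingers measure 114 mm over their backs; the gripper's body (76 mm by 85 mm) begins 54 mm behind the grasp point. The pads swing forward as they close: fully open they stand 13 mm farther back than shut.
Start: joints at [-78.002, 17.928, 85.812, -0, 76.261, -12.8], TCP at [0.22, -0.477, 0.304] pointing down, gripper open.
Joint ranges: [-168.41, 168.41], [-55.51, 124.54], [10.69, 146.95], [-70.63, 250.63], [1, 178], [-165.06, 165.06]. Speed limits (degrees/s): [136.94, 136.94, 172.46, 180, 180, 180].

## Interface

Orientations are given as [roll, pitch, yaw] about the fixed x, y, z axes, in that order (R = Rz(yaw) Ry(pitch) Rx(roll)).
In Python, from station import env, cams gives the robot as it stands. Calls block until the motion is done:
- env.reach(position, orientation): joint-space move of the TCP to a pose.
- env.movel(position, frame=None, speed=0.15): straight line of the TCP; frame=None keeps the orientation; speed is the mean speed in m/s.
- env.move_j(angles): joint-space move.
- env.open_jaws() and env.clamp(newtons=None): open the fingers fully, or close them until they stop; newtons is the grip in N (None keeps the last).
- env.dwell(seconds).
- env.inverse_kinematics(position, orientation): joint angles nearest the present ones, or None.
- cams.camera(name): name is "scene" or "side" or "wrist"; returns the picture (400x640x3 uint8, red, green, blue); there is no depth.
- cams.get_calibration(name): a dict with "vfov" (degrees; the focal length in pixels is half the picture's height over the tangent of half this angle, whatever the lens; pixels are square), "cx", "cy" (the principal point, pixels), "camera_from_world" (4x4, takes a point from world to camera coordinates); the wrist camera has in their place "T_tool_cam" (4x4, takes a point from camera to tool coordinates, whose origin is the TCP and whose axes are the flange's). Camera axes: x right, y up, looking along -z (the intrinsics and any distortion apply to the point x, -y, -z); pixel columns grow to the right and rows downward; lengths in m; the calibration is good to about 2 mm. The wrist camera is an equidistant fisheye: a pixel r from the principal point sees the ray r / f radians off the axis. A picture is of the moment at which its call begins: read the wrist's pose just before it. get_calibration takes no time and is no camera call.
A pose or a line that the arm cannot do raises env.IKError and nothing moves.
- env.sign_off(): hands the job in; it is judged then, once.
Trained networks look in the newest picture that a camera, given by its name, has taken for a name from the list of things; names that differ only in an ending like _2 or _b are one class to them, and where a whole thing is asked for, a point or a joint stands for the part that bears it (a point fixed in the world has none). Each returns a list of dicts, best first, with "score" (0 to 1); they miss things now and then, are a little off and sometimes report something else, mostly with a low value. They report only what shows in the picture. A call takes as long as a camera call.
- cams.boxes_of(camera, thing): "uv" ([column, row] in pixels, amid what is visible of it).
- cams.regions_of(camera, thing): "mask" (400x640 bool, what is visible of it) and "uv" ([column, row] in pixels, amid what is visible of it).
Readings, each from a call of its own:
- env.current_t(): time.
- env.current_joint_positions(): joint angles.
- env.current_qvel(): joint speeds.
- env.current_joint_efforts(): joint torques, N m.
- env.current_position(): TCP position.
- env.current_ee_rot(): TCP orientation.
- env.current_wrist_force(): force on the tool from outside, world axes, zero at the start.
- env.current_wrist_torque(): the same for the moment, N m.
- env.current_finger_gap(): finger opening in m.
- env.current_gripper_force(): force on a finger pad.
Only numpy, scipy, OpenCV 4.12 (cv2) and the standard library are available. Lean on these libraries where they do the work, as an engineer would, in place of code of your own. Each camera call takes 0.05 s, during which the arm holds its last target. There are 200 camera calls.

## Task

The front guide rod of the syringe pump has been out for cleaning and lies on the grey notched rest. Pick it up and thread it, tapered nose first, through the bush in the pump's end plate and on through the bush in the pusher carriage, without shoving the carriage along, until the rod's collar sits flat against the end plate. Its set screw is still loose, so finish while holding the rod there; leave the glass rod, syringe, timer and glass dish undisturbed.

Things in the scene. Friction and masses are not known exactly. Their poses are not given: they have to be found in the camera images.
- guide_rod: Steel rod 10 mm thick, 175 mm long, its last 10 mm tapering to a 4 mm nose; at the tail a collar 18 mm across, 6 mm thick, then a black square grip 14 x 14 x 40 mm. 219 mm over all, about 120 g. Starts level on the rest, axis 22 mm above the table. Origin on the axis midway along the 175 mm; +y points to the nose (nose at y = +87.5 mm, collar's front face at -87.5, middle of grip at -113.5).
- rod_nose (a point): The tip of the guide rod's nose, on its axis; axes as the rod's.
- rod_collar (a point): The middle of the collar's front face (the face that comes against the end plate), on the rod's axis; axes as the rod's.
- pump: Syringe pump, fixed: white base 124 x 260 x 40 mm; on it an end plate (15 mm thick, top at 92 mm), a drive housing (top 103 mm), between them lead screw, rear rod, carriage. Origin under its middle, on the table; +y from end plate to drive housing, the way the rod goes in; -x: front. The front rod's axis is level at x = -34 mm, z = 66 mm; at home the nose enters a wide socket in the housing.
- end_bush (a point): The centre of the mouth of the bush in the end plate, on the plate's outer face (which looks to the pump's -y); bore 12 mm, straight through the 15 mm plate. Axes as the pump's: +y points into the bore.
- carriage_bush (a point): Centre of the mouth of the bush in the pusher carriage, on the face that looks towards the end plate; bore 12 mm, straight through the 30 mm carriage, in line with the end plate's bush. Moves with the carriage. Axes as the pump's: +y points into the bore.
- pusher_carriage (a joint): Slide of the pusher carriage (aluminium block 104 mm wide, 30 mm thick along the pump, with an upright plate on top) along the pump's +y, 0 to 0.036 m; at 0 its bush mouth is 60 mm beyond the end plate's outer face. About 5 N of friction keeps it in place: a nose that catches on its face pushes it away.
- rod_rest: Grey plastic rest 154 x 108 mm, fixed, with two notched walls (tops 26 mm above the table) 100 mm apart; the rods lie across them along its y axis, 33 mm either side of its middle. Origin under its middle. The guide rod's nose points to +y and its grip overhangs the -y wall. Which of the two places holds the guide rod changes.
- glass_rod: A plain clear glass stirring rod, 8 mm in diameter and 150 mm long, in the other place on the rest, 66 mm beside the guide rod; to be left there. Origin at its middle, +y along it.
- syringe: A clear plastic syringe about 165 mm long and 22 mm high lying on the table; to be left alone. Origin under its finger flange, +y to its tip.
- timer: A laboratory timer 66 x 66 x 19 mm on the table; to be left alone. Origin under its middle.
- glass_dish: A flat clear glass dish 113 mm across and 16 mm high on the table; to be left alone. Origin under its middle.

How it is judged:
By the outcome, as a careful person would: the job done as asked, in the order asked, and still so for the second after the job is handed in, while the arm keeps its last pose, push and grip.
It also fails if it takes over 50 s, if anything falls off the work surface, if the arm or the gripper's body presses on something with over 40 N, if the wrist force passes 120 N, or if a joint passes its speed limit or range.

## Working session

There is one attempt and no reset: what is moved stays moved. The work goes in short steps, each a Python script; the robot and the scene stay as the last script left them, time stands still between calls to the robot, and variables do not carry over. Pictures are saved under pics/ and viewed, at most 10 in all, crops included, and the job is handed in when it is done.

```bash
ls; mkdir -p pics
python3 - <<'E'
from station import env, cams
import cv2,numpy as np
for n in ["scene","side","wrist"]:
    im=cams.camera(n); cv2.imwrite(f"pics/{n}0.png",im[:,:,::-1]); c=cams.get_calibration(n); print(n,{k:np.round(v,4).tolist() for k,v in c.items()})
    for t in ["guide_rod","rod_nose","rod_collar","pump","end_bush","carriage_bush","rod_rest","glass_rod"]:
        r=cams.boxes_of(n,t); print(t,[(np.round(q["uv"]).tolist(),round(q["score"],2)) for q in r[:2]])
print(env.current_t(),env.current_position(),env.current_ee_rot())
a=[cv2.imread(f"pics/{n}0.png") for n in ["scene","side"]]
E
```

```text
pics
scene {'vfov': 42.126, 'cx': 314.2799, 'cy': 197.9307, 'camera_from_world': [[0.9118, -0.4105, -0.0127, -0.4759], [0.2326, 0.4907, 0.8397, -0.163], [-0.3384, -0.7686, 0.5429, -1.345], [0.0, 0.0, 0.0, 1.0]]}
guide_rod [([346.0, 286.0], 0.55)]
rod_nose [([338.0, 288.0], 0.88)]
rod_collar [([342.0, 287.0], 0.57)]
pump [([308.0, 155.0], 0.73), ([310.0, 174.0], 0.56)]
end_bush [([309.0, 178.0], 0.87)]
carriage_bush []
rod_rest [([348.0, 270.0], 0.93)]
glass_rod [([332.0, 260.0], 0.56)]
side {'vfov': 50.9578, 'cx': 320.3918, 'cy': 196.691, 'camera_from_world': [[0.9992, -0.0392, -0.0012, -0.5044], [0.0228, 0.5564, 0.8306, -0.0495], [-0.0319, -0.83, 0.5569, -1.1708], [0.0, 0.0, 0.0, 1.0]]}
guide_rod [([293.0, 297.0], 0.68)]
rod_nose [([300.0, 293.0], 0.85), ([303.0, 268.0], 0.18)]
rod_collar [([293.0, 296.0], 0.93)]
pump [([330.0, 158.0], 0.79), ([271.0, 222.0], 0.6)]
end_bush [([329.0, 160.0], 0.89), ([267.0, 184.0], 0.64)]
carriage_bush [([333.0, 154.0], 0.77)]
rod_rest [([315.0, 278.0], 0.93)]
glass_rod [([303.0, 269.0], 0.76)]
wrist {'vfov': 65.7065, 'cx': 319.1442, 'cy': 192.4849, 'T_tool_cam': [[0.0006, 0.9549, 0.297, 0.075], [1.0, -0.0005, -0.0003, -0.0005], [-0.0001, 0.297, -0.9549, -0.07], [0.0, 0.0, 0.0, 1.0]]}
guide_rod []
rod_nose []
rod_collar [([294.0, 0.0], 0.41)]
pump []
end_bush []
carriage_bush []
rod_rest []
glass_rod []
1.35 [ 0.22018238 -0.47660861  0.30388104] [-1.79999203e+02  1.65442342e-03  2.47997593e+01]
```

View pics/scene0.png

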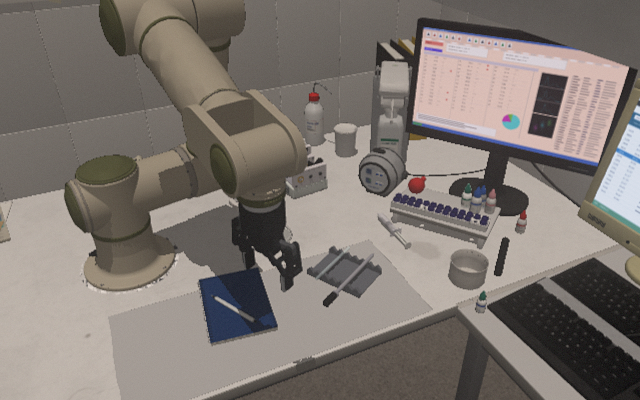

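View pics/side0.png

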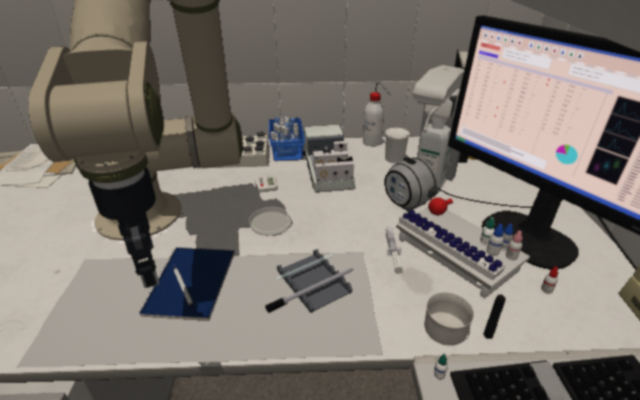

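```bash
cat > h.py <<'E'
from station import env, cams
import cv2,numpy as np
from scipy.spatial.transform import Rotation as R
def tool():
    T=np.eye(4); T[:3,3]=env.current_position(); T[:3,:3]=R.from_euler('xyz',env.current_ee_rot(),degrees=True).as_matrix(); return T
def ray(n,uv,T=None):
    c=cams.get_calibration(n); f=200/np.tan(np.radians(c["vfov"]/2))
    x,y=uv[0]-c["cx"],uv[1]-c["cy"]
    if n=="wrist":
        r=np.hypot(x,y); t=r/f; s=np.sin(t)/max(r,1e-9); d=np.array([x*s,-y*s,-np.cos(t)]); W=T@c["T_tool_cam"]
    else: d=np.array([x/f,-y/f,-1]); W=np.linalg.inv(c["camera_from_world"])
    d=W[:3,:3]@d; return W[:3,3],d/np.linalg.norm(d)
def onz(n,uv,z,T=None):
    o,d=ray(n,uv,T); return o+d*(z-o[2])/d[2]
def tri(rays):
    A=sum(np.eye(3)-np.outer(d,d) for o,d in rays); b=sum((np.eye(3)-np.outer(d,d))@o for o,d in rays); return np.linalg.solve(A,b)
def proj(P,T):
    c=cams.get_calibration("wrist"); f=200/np.tan(np.radians(c["vfov"]/2))
    p=np.linalg.inv(T@c["T_tool_cam"])@np.r_[P,1]; x,y,z=p[0],-p[1],-p[2]; r=np.hypot(x,y); t=np.arctan2(r,z)
    return np.array([c["cx"]+f*t*x/r,c["cy"]+f*t*y/r])
def snap(name):
    T=tool(); im=cams.camera("wrist"); cv2.imwrite(f"pics/{name}.png",im[:,:,::-1]); np.save(f"pics/{name}.npy",T); return T
E
cat > a.py <<'E'
from h import *
np.set_printoptions(precision=4,suppress=True)
for nm,s,d in [("grip",(330,298),(275,306)),("nose",(373,255),(352,270)),]:
    print(nm,onz("scene",s,.022),onz("side",d,.022),tri([ray("scene",s),ray("side",d)]))
# pump via side: zoom
im=cv2.imread("pics/side0.png")[125:205,230:370]; im2=cv2.imread("pics/scene0.png")[140:220,260:400]
cv2.imwrite("pics/c1.png",np.vstack([cv2.resize(i,None,fx=5,fy=3.6,interpolation=3) if 0 else cv2.resize(i,(525,300),interpolation=3) for i in (im,im2)]))
print(onz("side",(333,188),0),onz("scene",(312,193),0))
E
python3 a.py
```

```text
grip [ 0.3988 -0.3619  0.022 ] [ 0.3966 -0.3661  0.022 ] [ 0.3968 -0.3674  0.0257]
nose [ 0.5648 -0.2685  0.022 ] [ 0.5664 -0.2669  0.022 ] [ 0.5667 -0.2651  0.0195]
[0.5479 0.1142 0.    ] [0.5585 0.0984 0.    ]
```

View pics/c1.png

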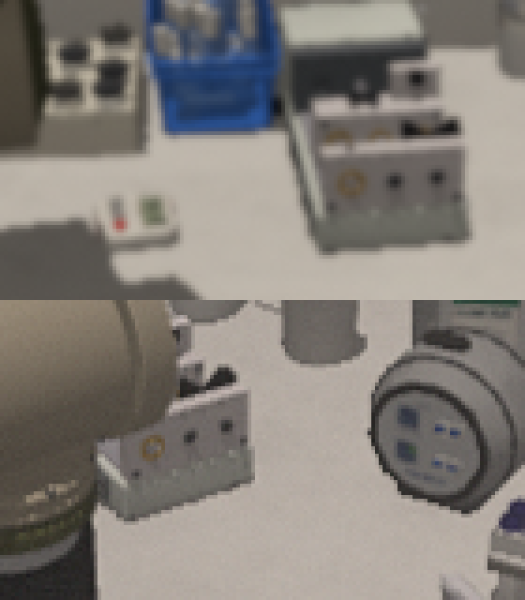

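```bash
cat > b.py <<'E'
from h import *
np.set_printoptions(precision=4,suppress=True)
b=tri([ray("scene",(300.5,179.5)),ray("side",(323.9,174.3))])
print(b,onz("scene",(300.5,179.5),.066),onz("side",(323.9,174.3),.066))
print("base corners",onz("side",(315.3,191),0),onz("side",(355.3,189),0))
env.reach([0.46,-0.33,0.25],[180,0,30]); snap("w1")
for t in ["guide_rod","glass_rod"]:
    r=cams.regions_of("wrist",t); print(t,[(q["uv"],q["score"],int(q["mask"].sum())) for q in r[:3]])
    if r: np.save(f"pics/w1_{t}_mask.npy",r[0]["mask"])
for i,yaw in enumerate([5,175]):
    env.reach([b[0],b[1]-0.08,0.22],[180,0,yaw]); T=snap(f"p{i}")
    print(env.current_t(),proj([b[0],b[1],.066],T),env.current_joint_positions())
    for t in ["end_bush","carriage_bush","pump"]:
        r=cams.boxes_of("wrist",t); print(t,[(q["uv"],q["score"]) for q in r[:3]])
cv2.imwrite("pics/v1.png",np.vstack([cv2.resize(cv2.imread(f"pics/{n}.png"),None,fx=.75,fy=.75) for n in ("p0","p1")]))
E
python3 b.py
```

```text
[0.5187 0.0916 0.0627] [0.5166 0.0863 0.066 ] [0.5185 0.0864 0.066 ]
base corners [0.4933 0.0997 0.    ] [0.6154 0.1058 0.    ]
guide_rod [([316.1, 153.4], 0.74, 2365)]
glass_rod [([248.8, 133.4], 0.92, 1124)]
3.9583 [216.6449 190.5366] [-11.7713  21.8691  93.5414  -0.008   64.5662  73.2922]
end_bush [([123.1, 159.9], 0.84)]
carriage_bush [([120.1, 149.4], 0.66), ([540.7, 236.4], 0.4)]
pump [([123.3, 156.9], 0.92)]
6.6667 [420.541  192.7494] [-11.6689  21.8639  93.5698   0.0008  64.5665 -96.6528]
end_bush [([521.1, 193.2], 0.65)]
carriage_bush [([507.3, 218.3], 0.72), ([40.8, 171.5], 0.64), ([432.9, 12.2], 0.53)]
pump [([519.6, 191.9], 0.61)]
```

View pics/v1.png

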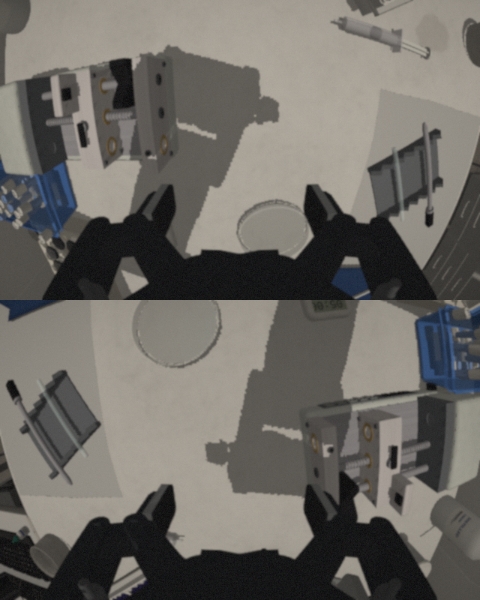

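View pics/w1.png

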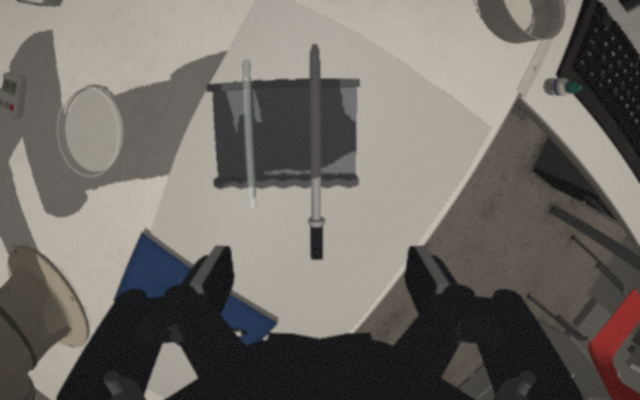

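Run:
```python
import cv2,numpy as np
a=cv2.imread("pics/p0.png")[60:240,90:250]; b=cv2.imread("pics/p1.png")[125:275,395:595]
a=cv2.resize(a,None,fx=2.2,fy=2.2,interpolation=2); 
def g(im,u0,v0,s):
    im=cv2.resize(im,None,fx=s,fy=s,interpolation=2)
    for k in range(0,int(im.shape[1]/s),20): cv2.putText(im,str(u0+k),(int(k*s),8),0,.3,(0,0,255),1); im[::6,int(k*s)]=(0,0,255)
    for k in range(0,int(im.shape[0]/s),20): cv2.putText(im,str(v0+k),(0,int(k*s)+4),0,.3,(0,0,255),1); im[int(k*s),::6]=(0,0,255)
    return im
A=g(cv2.imread("pics/p0.png")[70:230,150:250],150,70,3.75); B=g(cv2.imread("pics/p1.png")[125:285,395:505],395,125,3.75)
cv2.imwrite("pics/v2.png",np.hstack([A,B]))
```

```text
(no output)
```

View pics/v2.png

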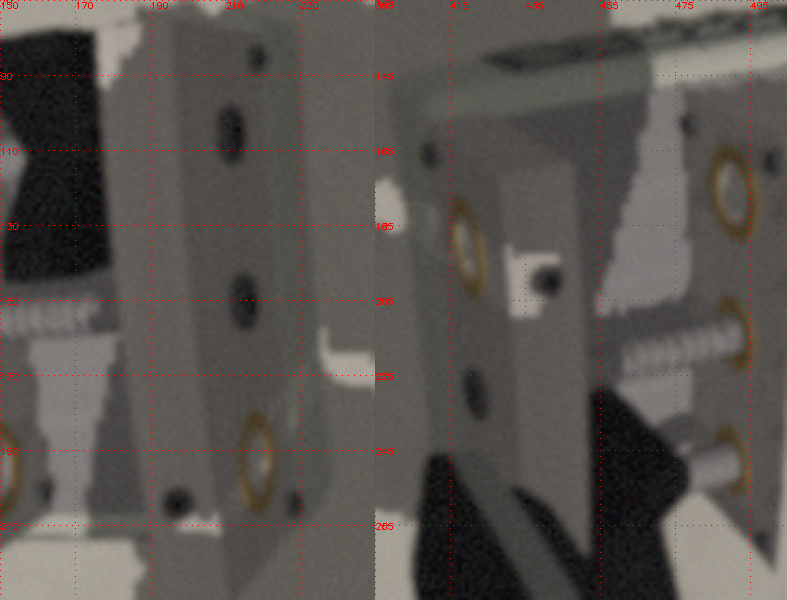

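```bash
cat > c.py <<'E'
from h import *
np.set_printoptions(precision=4,suppress=True)
def ring(n,uv,w=22,thr=12):
    im=cv2.imread(f"pics/{n}.png").astype(float); u,v=map(int,uv)
    c=im[v-w:v+w,max(u-w,0):u+w]; s=c[:,:,2]-c[:,:,0]; m=cv2.resize((s>thr).astype(np.uint8),None,fx=1,fy=1)
    n_,l,st,ct=cv2.connectedComponentsWithStats(cv2.dilate(m,np.ones((3,3),np.uint8)))
    i=1+np.argmax(st[1:,4]); ys,xs=np.nonzero((l==i)&(m>0)); e=cv2.fitEllipse(np.c_[xs,ys].astype(np.float32))
    return np.array(e[0])+[max(u-w,0),v-w],e[1],len(xs)
if __name__=="__main__":
    T=[np.load(f"pics/p{i}.npy") for i in (0,1)]
    P=[]
    for nm,uv in [("end",[(218,193),(419,191)]),("car",[(150,195),(490,176)])]:
        q=[ring(f"p{i}",uv[i]) for i in (0,1)]; print(nm,q)
        P.append(tri([ray("wrist",q[i][0],T[i]) for i in (0,1)])); print(P[-1],[onz("wrist",q[i][0],.066,T[i]) for i in (0,1)])
    d=P[1]-P[0]; print(np.linalg.norm(d),np.degrees(np.arctan2(d[1],d[0])))
    T=np.load("pics/w1.npy"); a=[onz("wrist",u,.022,T) for u in [(315,45),(316.5,221),(316,259)]]; print(a)
    for t in ["guide_rod"]:
        ys,xs=np.nonzero(np.load(f"pics/w1_{t}_mask.npy")); 
        p=np.array([onz("wrist",(x,y),.022,T)[:2] for x,y in zip(xs,ys)]).astype(np.float32)
        f=cv2.fitLine(p,cv2.DIST_HUBER,0,.01,.01).ravel(); print(f,np.degrees(np.arctan2(f[1],f[0])),np.ptp((p-f[2:])@f[:2]))
        s=(p-f[2:])@f[:2]; print(f[2:]+f[:2]*s.min(), f[2:]+f[:2]*s.max())
E
python3 c.py
```

```text
end [(array([217.8886, 192.9946]), (9.570011138916016, 24.59755516052246), 241), (array([419.5934, 190.9447]), (8.263311386108398, 23.909271240234375), 218)]
[0.5179 0.0915 0.0637] [array([0.5187, 0.0906, 0.066 ]), array([0.5172, 0.0908, 0.066 ])]
car [(array([148.3487, 194.608 ]), (12.955044746398926, 22.7537784576416), 283), (array([490.4564, 176.2004]), (12.203144073486328, 23.400381088256836), 276)]
[0.5106 0.1569 0.0634] [array([0.5116, 0.1553, 0.066 ]), array([0.5099, 0.1553, 0.066 ])]
0.06586189878884871 96.36346551113694
[array([ 0.5696, -0.263 ,  0.022 ]), array([ 0.4173, -0.3521,  0.022 ]), array([ 0.3776, -0.3742,  0.022 ])]
[ 0.8635  0.5043  0.4757 -0.3173] 30.28365 0.22175577
[ 0.3788 -0.3739] [ 0.5703 -0.262 ]
```

```bash
cat > d.py <<'E'
from c import *
E_,C_=np.array([.518,.0907,.066]),np.array([.5107,.1553,.066])
env_moves=[("q0",[.53,.06,.21],175),("q1",[.50,.06,.21],10)]
for n,p,y in env_moves:
    env.reach(p,[180,0,y]); T=snap(n)
    for nm,X in (("end",E_),("car",C_)):
        uv=proj(X-[0,0,.0024],T); r=ring(n,uv,20); print(n,nm,uv,r,onz("wrist",r[0],.066,T))
print(env.current_t())
E
python3 d.py
```

```text
q0 end [358.3444 186.3101] (array([353.594 , 184.8391]), (17.3846378326416, 28.048341751098633), 191) [0.5159 0.0871 0.066 ]
q0 car [441.5024 170.3923] (array([442.155, 169.995]), (9.932918548583984, 25.423965454101562), 231) [0.5098 0.1549 0.066 ]
q1 end [281.711  172.0232] (array([281.5229, 174.251 ]), (4.820207118988037, 27.348337173461914), 155) [0.517  0.0904 0.066 ]
q1 car [197.2807 167.7386] (array([196.3517, 169.6365]), (10.595512390136719, 25.508317947387695), 253) [0.5098 0.155  0.066 ]
9.6667
```

```bash
cat > e.py <<'E'
from h import *
np.set_printoptions(precision=4,suppress=True)
g=np.array([.3955,-.3643])
env.reach([*g,.14],[180,0,30.3])
env.movel([*g,.077],speed=.1); print(env.current_position(),env.current_wrist_force())
env.clamp(100); print(env.current_finger_gap(),env.current_gripper_force(),env.current_position(),env.current_wrist_force())
env.movel([*g,.20],speed=.15); print(env.current_finger_gap(),env.current_wrist_force(),env.current_wrist_torque(),env.current_t())
snap("w2")
u=np.array([np.cos(np.radians(96.35)),np.sin(np.radians(96.35))]); E_=np.array([.5176,.0908])
p=E_-u*.236
env.reach([*p,.20],[180,0,96.35]); env.movel([*p,.121],speed=.12)
print(env.current_position(),env.current_ee_rot(),env.current_wrist_force(),env.current_t())
snap("w3")
for n in ("side","scene"): cv2.imwrite(f"pics/{n}3.png",cams.camera(n)[:,:,::-1])
A=cv2.resize(cv2.imread("pics/side3.png")[120:260,260:400],(560,560),interpolation=2)
cv2.imwrite("pics/v3.png",A)
E
python3 e.py
```

```text
[ 0.3957 -0.3645  0.0775] [ 0.0366 -1.0482 -0.0055]
0.01273049373624228 97.49972462654114 [ 0.3955 -0.3643  0.0771] [0.19   0.3738 1.7215]
0.012559201439972979 [-0.5052 -0.146  -1.0261] [-0.046   0.0942  0.0449] 13.7
[ 0.544  -0.1442  0.1217] [179.9362   0.0412  96.3199] [-0.0705 -0.3549 -1.2866] 15.5917
```

View pics/v3.png

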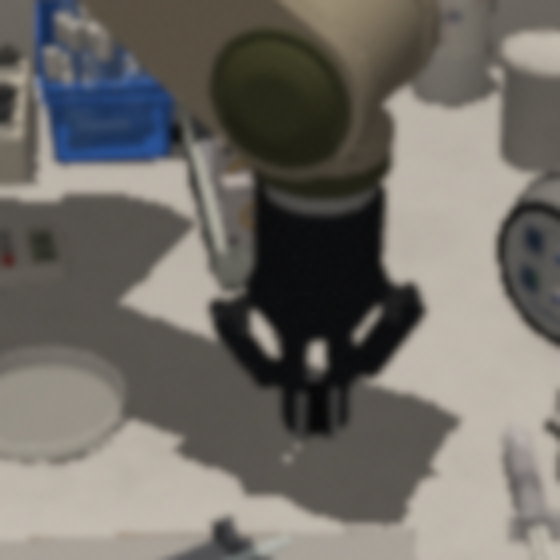

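View pics/w3.png

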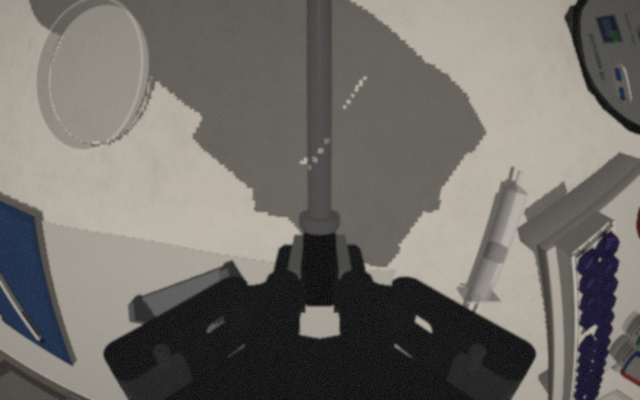

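Run:
```python
from h import *
np.set_printoptions(precision=4,suppress=True)
im=cv2.GaussianBlur(cv2.imread("pics/w3.png",0),(3,5),0).astype(float); T=np.load("pics/w3.npy")
Ti=np.linalg.inv(T)
for v in (15,40,70,100,180,205):
    g=np.diff(im[v-3:v+4,290:350].mean(0)); l=np.argmax(np.abs(g[:29]));r=29+np.argmax(np.abs(g[29:]))
    a,b=[onz("wrist",(290.5+k,v),.066,T) for k in (l,r)]
    print(v,l+290.5,r+290.5,(Ti@np.r_[(a+b)/2,1])[:3],np.linalg.norm(a-b))
cv2.imwrite("pics/v4.png",cv2.resize(cv2.imread("pics/scene3.png")[130:260,240:400],(800,600),interpolation=2))
```

```text
15 306.5 331.5 [ 0.1111 -0.001   0.0556] 0.009966287615809243
40 306.5 331.5 [ 0.1004 -0.001   0.0556] 0.009923175109640019
70 306.5 331.5 [ 0.0879 -0.001   0.0557] 0.009930193226070142
100 306.5 346.5 [0.0757 0.002  0.0557] 0.016021945830076365
180 307.5 330.5 [ 0.0424 -0.001   0.0557] 0.009664541253758345
205 307.5 330.5 [ 0.0313 -0.001   0.0557] 0.009911272557031578
```

View pics/v4.png

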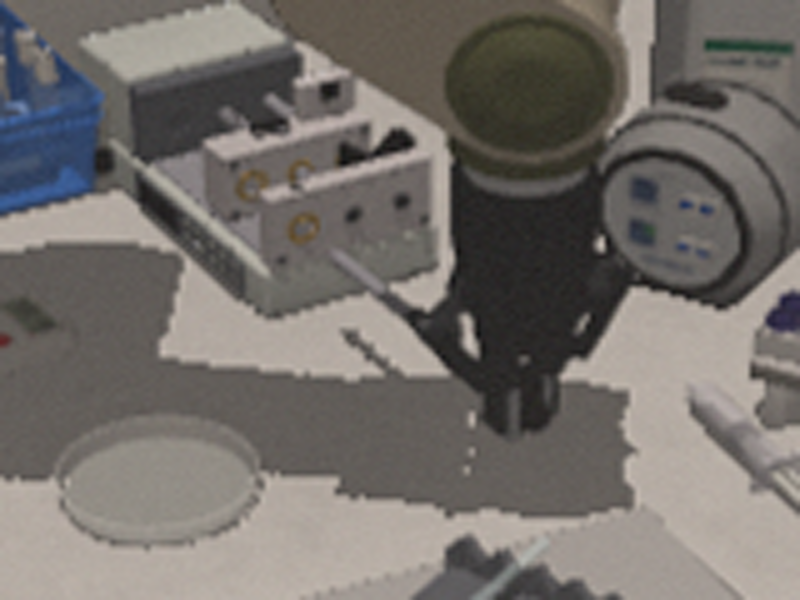

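Run:
```python
from h import *
np.set_printoptions(precision=2,suppress=True)
c=cams.get_calibration("scene"); f=200/np.tan(np.radians(c["vfov"]/2))
def pj(P):
    p=c["camera_from_world"]@np.r_[P,1]; return np.array([c["cx"]+f*p[0]/-p[2],c["cy"]+f*p[1]/p[2]])
u=np.array([-.1106,.9939,0]); 
N=np.array([.544,-.1442,.0667])+u*.201; E_=np.array([.5176,.0908,.066])
print(pj(N),pj(E_),pj(N)-pj(E_),"obs 5.8 5.0", pj(N+[.002,0,0])-pj(N),pj(N+[0,0,.002])-pj(N),pj(N+[0,.002,0])-pj(N))
p=np.array([.544,-.1442])
# axis lateral offset of TCP
n=np.array([.9939,.1106]); print((p-E_[:2])@n*1000, env.current_wrist_force(),env.current_wrist_torque(),env.current_position())
```

```text
[306.18 183.76] [300.22 178.74] [5.96 5.02] obs 5.8 5.0 [ 0.62 -0.15] [-0.01 -0.58] [-0.27 -0.32]
0.24796000000008867 [ 0.27  0.02 -1.49] [-0.12 -0.01  0.  ] [ 0.54 -0.14  0.12]
```

```bash
cat > ins.py <<'E'
from h import *
import json,sys
np.set_printoptions(precision=2,suppress=True)
u=np.array([-.1106,.9939,0]); n=np.array([.9939,.1106,0]); z=np.array([0,0,1.]); A=np.array([.5176,.0908,.0])
def at(d,lat,h): # d nose depth
    return A+u*(d-.201)+n*lat+z*h
def fr(F,f0): F=F-f0; return np.array([F@u,F@n,F[2]])
def go(d0,d1,step,lat,h,f0,t0,speed=.04,lim=3.,comply=True):
    d=d0
    while d<d1-1e-6:
        d=min(d+step,d1); env.movel(at(d,lat,h).tolist(),speed=speed)
        f=fr(env.current_wrist_force(),f0); t=env.current_wrist_torque()-t0
        print(round(d*1e3,1),"ax/lat/z",f,"tq",np.array([t@u,t@n,t[2]]),"off",round(lat*1e3,2),round(h*1e3,2))
        if abs(f[0])>lim: print("STOP"); break
    return d,lat,h
E
cat > f.py <<'E'
from ins import *
f0=env.current_wrist_force(); t0=env.current_wrist_torque(); json.dump([f0.tolist(),t0.tolist()],open("f0.json","w"))
d,l,h=go(-.035,-.005,.03,0,.121,f0,t0,speed=.06)
if d>-.006: d,l,h=go(d,.055,.006,l,h,f0,t0)
print(env.current_position(),env.current_t())
E
python3 f.py
```

```text
-5.0 ax/lat/z [-0.06 -0.82  0.21] tq [-0.    0.04 -0.02] off 0.0 121.0
1.0 ax/lat/z [ 1.06 -1.13  0.56] tq [-0.02 -0.    0.01] off 0.0 121.0
7.0 ax/lat/z [-0.31 -0.98 -0.33] tq [ 0.03  0.01 -0.07] off 0.0 121.0
13.0 ax/lat/z [-0.77 -0.49  0.02] tq [-0.01  0.05  0.02] off 0.0 121.0
19.0 ax/lat/z [-0.29 -0.45  1.09] tq [-0.01  0.06 -0.  ] off 0.0 121.0
25.0 ax/lat/z [0.04 0.7  0.72] tq [-0.01  0.05 -0.07] off 0.0 121.0
31.0 ax/lat/z [-0.22  0.44  0.38] tq [ 0.02  0.04 -0.  ] off 0.0 121.0
37.0 ax/lat/z [-0.12 -0.62  0.03] tq [0.03 0.04 0.01] off 0.0 121.0
43.0 ax/lat/z [ 0.28 -0.3   1.09] tq [-0.02  0.03 -0.03] off 0.0 121.0
49.0 ax/lat/z [ 0.7  -0.21  0.35] tq [-0.1   0.05 -0.05] off 0.0 121.0
55.0 ax/lat/z [ 0.49 -1.69 -0.11] tq [-0.    0.07 -0.01] off 0.0 121.0
[ 0.53 -0.05  0.12] 19.3917
```

```bash
cat > g.py <<'E'
from ins import *
f0,t0=map(np.array,json.load(open("f0.json")))
d,l,h=go(.055,.109,.006,0,.121,f0,t0)
if d>.108: d,l,h=go(d,.167,.01,l,h,f0,t0)
print(env.current_position(),env.current_t())
for nm in ("scene","side"): cv2.imwrite(f"pics/{nm}4.png",cams.camera(nm)[:,:,::-1])
E
python3 g.py
```

```text
61.0 ax/lat/z [1.22 0.27 0.72] tq [-0.01  0.02 -0.01] off 0.0 121.0
67.0 ax/lat/z [-0.22 -0.02  0.66] tq [0.06 0.02 0.  ] off 0.0 121.0
73.0 ax/lat/z [ 0.78 -0.66 -0.08] tq [ 0.    0.14 -0.05] off 0.0 121.0
79.0 ax/lat/z [ 1.19 -0.51  0.39] tq [ 0.01  0.28 -0.03] off 0.0 121.0
85.0 ax/lat/z [0.19 0.03 1.98] tq [-0.03  0.23 -0.05] off 0.0 121.0
91.0 ax/lat/z [0.25 0.29 1.16] tq [ 0.    0.2  -0.05] off 0.0 121.0
97.0 ax/lat/z [0.43 0.09 0.8 ] tq [-0.02  0.27 -0.05] off 0.0 121.0
103.0 ax/lat/z [0.68 0.35 1.09] tq [-0.05  0.3  -0.06] off 0.0 121.0
109.0 ax/lat/z [ 0.39 -0.68  1.17] tq [-0.02  0.28 -0.06] off 0.0 121.0
119.0 ax/lat/z [ 1.24 -0.33  1.65] tq [-0.06  0.29 -0.08] off 0.0 121.0
129.0 ax/lat/z [ 0.58 -0.01  0.82] tq [-0.02  0.3  -0.03] off 0.0 121.0
139.0 ax/lat/z [ 1.04 -0.31  1.93] tq [-0.03  0.26 -0.05] off 0.0 121.0
149.0 ax/lat/z [ 0.29 -0.07  1.65] tq [-0.02  0.3  -0.02] off 0.0 121.0
159.0 ax/lat/z [1.57 0.04 2.27] tq [-0.01  0.3  -0.04] off 0.0 121.0
167.0 ax/lat/z [0.86 1.1  1.52] tq [-0.09  0.34 -0.06] off 0.0 121.0
[0.52 0.06 0.12] 24.4417
```

```bash
cat > i.py <<'E'
from ins import *
f0,t0=map(np.array,json.load(open("f0.json")))
d=.167
while d<.183:
    d+=.001; env.movel(at(d,0,.121).tolist(),speed=.02); env.dwell(.1)
    f=fr(env.current_wrist_force(),f0); p=env.current_position(); t=env.current_wrist_torque()-t0
    print(round(d*1e3,1),f,"tq",t@n,"act",round(((p-A)@u+.201)*1e3,2),round(env.current_finger_gap()*1e3,2))
    if f[0]<-9: break
print(env.current_t()); snap("w5")
for nm in ("scene","side"): cv2.imwrite(f"pics/{nm}5.png",cams.camera(nm)[:,:,::-1])
cv2.imwrite("pics/v5.png",np.vstack([cv2.resize(cv2.imread("pics/w5.png")[60:310,200:440],(480,500),interpolation=2)]))
E
python3 i.py
```

```text
168.0 [-0.01  1.25  2.2 ] tq 0.16627540657091314 act 167.93 12.42
169.0 [0.14 0.14 1.41] tq 0.10748997049368944 act 168.99 11.96
170.0 [0.03 0.59 3.04] tq 0.11297631397039891 act 170.07 11.8
171.0 [-0.18 -0.01  1.81] tq 0.21790903039658796 act 171.06 12.06
172.0 [0.28 0.44 1.82] tq 0.24068832284304947 act 172.04 11.96
173.0 [0.69 0.56 0.76] tq 0.17042172087490803 act 173.05 12.13
174.0 [-5.34 -0.01  2.31] tq -0.5856199006636648 act 173.73 12.07
175.0 [-13.38  -1.63   1.59] tq -1.5010071769188242 act 173.85 12.09
27.3417
```

View pics/v5.png

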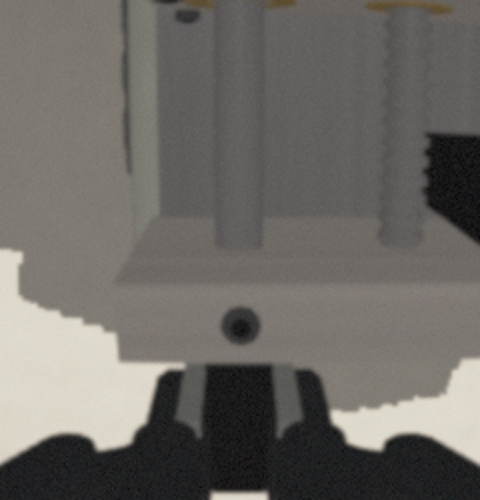

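Run:
```python
from h import *
np.set_printoptions(precision=1,suppress=True)
T=np.load("pics/w5.npy"); C=np.array([.5103,.1555,.066])
for k in (0,.004,.008): print(k,proj(C+[-.1106*k,.9939*k,.0075],T))
im=cv2.imread("pics/w5.png").astype(float); s=im[:120,:,2]-im[:120,:,0]; ys,xs=np.nonzero(s>14); m=(xs>280)&(xs<360)
print("brass near rod rows",ys[m].min(),ys[m].max(),xs[m].min(),xs[m].max())
r=cams.camera("scene"); a=cv2.imread("pics/scene3.png",0)[140:200,270:320]; b=cv2.imread("pics/scene5.png",0)[140:200,270:320]
# carriage patch match between before/after (upright region left part)
t=a[16:34,8:26]; q=cv2.matchTemplate(b,t,5); print(cv2.minMaxLoc(q),"expected (8,16)")
print(env.current_wrist_force(),env.current_t())
```

```text
0 [321.4  56.3]
0.004 [321.4  46. ]
0.008 [321.4  35.8]
brass near rod rows 0 64 281 359
(-0.4072321057319641, 0.4708208441734314, (0, 2), (8, 15)) expected (8,16)
[  1.  -12.5  -0.2] 27.5417
```

```bash
python3 -c "
from station import env
print(env.sign_off())"
```

```text
the job is handed in; nothing more can be done
None
```

I threaded the guide rod through both bushes until its collar met the end plate, and handed the job in at about 27.5 s with the gripper holding it there under about 12 N of push. Forces while threading stayed around 3 N or less. The last wrist picture puts the carriage where it started, and the glass rod, syringe, timer and dish were never approached; I did not re-check their positions afterwards.

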